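Set the notched length stop and butt the blank against it

ROBOT

A 6-joint arm with a two-finger parallel gripper is mounted at the origin on the work surface. World frame = base frame: x ahead of the robot, y to its left, z up, the work surface at z = 0. Lengths are in m, angles in rad, forces in N, time in s.
With the tool pointing down it reaches from about 0.225 to 0.875 m from the base axis. Payload 3.4 kg.
Tool frame: the origin (TCP) lies at the very end of the fingers, on their centre line; the grasp point (between the pads) lies 19 mm behind it (grip_depth is the distance from the TCP to the grasp point, in m); x points along the fingers, z is the direction in which the jaws open and shut, and the axes are right-handed (so a half turn about x gives the same grasp; the last joint's range is limited). The gripper opens to 85 mm and grips with 20 to 120 N. Pads are 22 mm wide; open, the fingers measure 114 mm over their backs; the gripper's body (76 mm by 85 mm) begins 54 mm behind the grasp point. The pads swing forward as they close: fully open they stand 13 mm farther back than shut.
Start: joints at [-1.442, 0.276, 1.505, -0, 1.361, -0.121], TCP at [0.142, -0.557, 0.231] pointing down, gripper open.
Joint ranges: [-2.89, 2.89], [-0.75, 2.08], [0.22, 2.7], [-1.18, 4.32], [0.11, 2.71], [-2.7, 2.7]. Speed limits (rad/s): [2.57, 2.57, 3.14, 3.14, 3.14, 3.14].

INTERFACE

Orientations are given as a unit quaternion [w, x, y, z].
In Python, from rig import get_state, get_image, sign_off, grip_depth gives the robot as it stands. The module is installed in compiled form; this text tells all that it offers.
- The arm moves only by the tool arm_command, never from a script. Its argument "series" is a list of rows, each an object with "dp": the shift along the tool's x, y, z scaled (see below), a list of three; "angular": the turn, a rotation vector about the tool's x, y, z scaled (see below), a list of three; "gripper": the finger opening in mm, from 0 to 85.4. A call has exactly 8 rows; each row shifts and turns the pose as measured when the row begins, along the tool's axes as they then stand; what a row does not reach is not made up. The controller multiplies each number of a shift by 0.12 m and each number of a turn by 90 degrees. A row lasts 1/8 s, in which the tool goes at most 62.5 mm and 10.7 degrees, less where a joint would pass 70% of its speed; a pose out of reach is approached as far as the arm can. A call with a number of a shift or a turn outside -1 to 1 is refused whole. A call with a gripper value outside its range is refused whole. The fingers move at their own pace and stop on an object; "grip_force" is the grip in N (left out, the last holds). Time passes only in rows, so rows that do not move let the fingers close, or fill a call up. It gives the time, the measured TCP pose, the force and the opening at its end, in the units of the state.
- get_state(): the state, without advancing time (a new reading comes with each control period).
- get_image(name): name is "scene" or "top" or "wrist"; returns a dict with "image" (384x512x3 uint8, blue, green, red), "depth" (384x512 float32, m along the optical axis (not along the pixel's ray), 0 where there is no reading), "mtx" (3x3 intrinsics, pixels), "k1" (the pictures are not rectified: a ray, as slopes to the right and down, at radius r is drawn at 1 + k1 r^2 times it, then the intrinsics apply), "view" (4x4, takes a point from world to camera coordinates); the wrist camera has in their place "mount" (4x4, takes a point from camera to tool coordinates, whose origin is the TCP and whose axes are the tool frame's). Camera axes: x right, y up, looking along -z (the intrinsics and any distortion apply to the point x, -y, -z); pixel columns grow to the right and rows downward; lengths in m; the calibration is good to about 2 mm. A picture is of the moment at which its call begins: read the wrist's pose just before it.
- sign_off(): hands the job in, once; it reports no verdict.
The state is a dict: "clock": time; "qpos": joint angles; "qd": joint speeds; "effort": joint torques, N m; "position": TCP position; "ee_rot": TCP orientation; "contact_force": force on the tool from outside, world axes, zero at the start; "moment": the same for the moment, N m; "width": finger opening in m.
Only numpy, scipy, OpenCV 4.12 (cv2) and the standard library are available. Lean on these libraries where they do the work, as an engineer would, in place of code of your own. Each camera call takes 0.05 s, during which the arm holds its last target. There are 200 camera calls.

TASK

Set the length stop for the next cut: lift its red release bar and hold it up while you slide the blue stop along the notched rail to the notch beside the yellow marker, then let the bar go so that it drops fully into that notch. After that, slide the dark wooden blank along its channel until its end rests squarely against the stop; the wood bruises easily, so bring it up slowly and never press it against the stop with more than 20 N. Leave the glue bottle, the tape measure and the offcut where they are.

Things in the scene. Friction and masses are not known exactly. Their poses are not given: they have to be found in the camera images.
- fence: The length-stop jig, fixed to the bench: plywood bed 200 (x) by 620 (y) by 18 mm high; origin at the centre of the bed's underside, on the bench top; y runs along the jig, x across it away from the robot, z up. The axes of all the jig's parts, of the points on them and of the blank are parallel to these.
- channel (a point): Middle of the floor of the blank's channel (jig x = -58 mm, y = 0, z = 18 mm, on the bed). The channel runs the whole length of the jig, 44 mm wide, between a black front guide (10 mm high above the bed, 12 mm thick) and an aluminium fence (14 mm high above the bed, 12 mm thick).
- rail (a point): Middle of the first notch of the steel rail, on the bed (jig x = +30, y = -130, z = 18 mm). The rail is 24 mm wide; six notches, 15 mm wide, lie 32 mm apart from here to y = +30 mm; the teeth between have sloping crests with peaks 24 mm above the bed. On the -y side of the first notch's tooth the rail is a long smooth bay, where the stop starts.
- stop_carriage: The blue stop, 52 (x) by 50 (y) mm, top 66 mm above the bench, captive on the rail, 1 N friction. Origin in the rail's centre plane at bench height, straight below the middle of the release bar and its latch roller. Starts in the bay, latch down, blocked by the teeth until the bar is lifted. Its arm, 16 mm thick, 36 to 58 mm above the bench, reaches across the channel. Latched, it has 2 mm play each way.
- release_bar (a joint): Height in m of the red release bar in the carriage: 0 is fully down (latch roller on the bottom of a notch or of the bay), 0.026 the top of its travel. The roller clears the teeth from 0.018 up. A spring and its weight push it down with 5 N at the bottom, 8 N at the top; let go over a tooth's slope, it slips down into the nearest notch and takes the carriage along.
- release_grip (a point): Centre of the grip of the red release bar: a slab 50 mm long across the rail (x), 14 mm thick along the rail (y), 26 mm high, with a lip (54 by 22 by 6 mm) on top. 98 mm above the bench when the bar is down, 32 mm above the carriage's top; rises with the bar. Best taken from above, fingers closing along the rail.
- stop_face (a point): Point on the +y face of the stop's arm, the face which the blank must meet, above the centre line of the channel, 47 mm above the bench.
- marker_yellow: The yellow marker: a small block with a pointer and an upright tab, 18 mm wide along the rail, 30 mm high, fixed on the bed on the far side of the rail (jig x = +78 mm) exactly beside the wanted notch. Origin at its foot; axes parallel to the jig's. Each other notch has an equal grey marker.
- blank: The dark wooden blank: 40 (x) by 120 (y) by 45 mm high, about 0.14 kg, lying in the channel toward the jig's +y end, its long side along the jig; origin at the centre of its underside, axes parallel to the jig's.
- blank_end (a point): Centre of the width of the blank's -y end face, the one which must meet the stop, 29 mm above the blank's underside.
- glue_bottle: White glue bottle with a red cap, 54 mm across, 150 mm high, standing on the bench beyond the jig; leave alone. Origin at its foot.
- tape_measure: Black and red tape measure, 66 by 34 by 60 mm, on the bench beyond the jig; leave alone. Origin under its middle.
- offcut: Light wooden offcut, 70 by 130 by 20 mm, flat on the bench beyond the jig; leave alone. Origin under its middle.
Mind the look-alikes: they are no part of the job. Of the things shaped like the blank, the wooden one is meant.

How it is judged:
By the outcome, as a careful person would: the job done as asked, in the order asked, and still so for the second after the job is handed in, with the robot touching nothing.
It also fails if it takes over 54 s, if anything falls off the work surface, if the arm or the gripper's body presses on something with over 40 N, if the wrist force passes 120 N, or if a joint passes its speed limit or range.

## Working session

There is one attempt and no reset: what is moved stays moved. The work goes in short steps, Python scripts to look and compute and a tool call to move; the robot and the scene stay as the last step left them, time stands still between calls to the robot, and variables do not carry over. Pictures are saved under pics/ and viewed, about 8 in all and at most 12, crops included, and the job is handed in when it is done.

Besides the shell and the picture viewer there is one more tool, called after "Request:" as name(argument=value, ...) on one line, values as JSON. arm_command: Moves the arm, as the interface text tells. Its arguments: {"type":"object","properties":{"series":{"type":"array","items":{"type":"object","properties":{"dp":{"type":"array","items":{"type":"number"}},"angular":{"type":"array","items":{"type":"number"}},"gripper":{"type":"number"}}}},"grip_force":{"type":"number"}},"required":["series"]}

```bash
mkdir -p pics; cat > h.py <<'E'
import numpy as np, cv2
from rig import get_state, get_image, sign_off, grip_depth
from scipy.spatial.transform import Rotation as R
def rot(q): return R.from_quat([q[1],q[2],q[3],q[0]]).as_matrix()
def grab(name):
    s=get_state(); d=get_image(name)
    if name=="wrist":
        T=np.eye(4);T[:3,:3]=rot(s["ee_rot"]);T[:3,3]=s["position"]
        d["c2w"]=T@np.array(d["mount"])
    else: d["c2w"]=np.linalg.inv(d["view"])
    return d
def cloud(d):
    h,w=d["depth"].shape
    u,v=np.meshgrid(np.arange(w),np.arange(h))
    p=np.stack([u,v],-1).reshape(-1,1,2).astype(np.float64)
    n=cv2.undistortPoints(p,np.array(d["mtx"],float),np.array([d["k1"],0,0,0.]),).reshape(h,w,2)
    z=d["depth"].astype(float)
    c=np.stack([n[...,0]*z,-n[...,1]*z,-z,np.ones_like(z)],-1)
    P=(c@d["c2w"].T)[...,:3]; P[z==0]=np.nan
    return P
E
python3 - <<'E'
from h import *
s=get_state();print(s["position"],s["ee_rot"],s["clock"],s["width"],s["contact_force"],grip_depth)
print(rot(s["ee_rot"]))
for n in("scene","top"):
    d=grab(n);cv2.imwrite(f"pics/{n}0.png",cv2.resize(d["image"],(800,600)) );np.savez(f"{n}0.npz",P=cloud(d),im=d["image"])
    print(n,d["c2w"][:3,3])
E
```

```text
[ 0.14206251 -0.55663429  0.23042404] [ 0.55794039  0.43428144  0.55884124 -0.43335738] 0.0 0.08532326600229262 [0.00330315 0.40573537 0.26847879] 0.0187
[[-2.04307069e-04  9.68963929e-01  2.47202070e-01]
 [ 1.81357982e-03  2.47202028e-01 -9.68962264e-01]
 [-9.99998335e-01  2.50354846e-04 -1.80779855e-03]]
scene [1.04056998 0.21583937 0.78972041]
top [0.42292485 0.07778559 1.14651557]
```

View pics/top0.png

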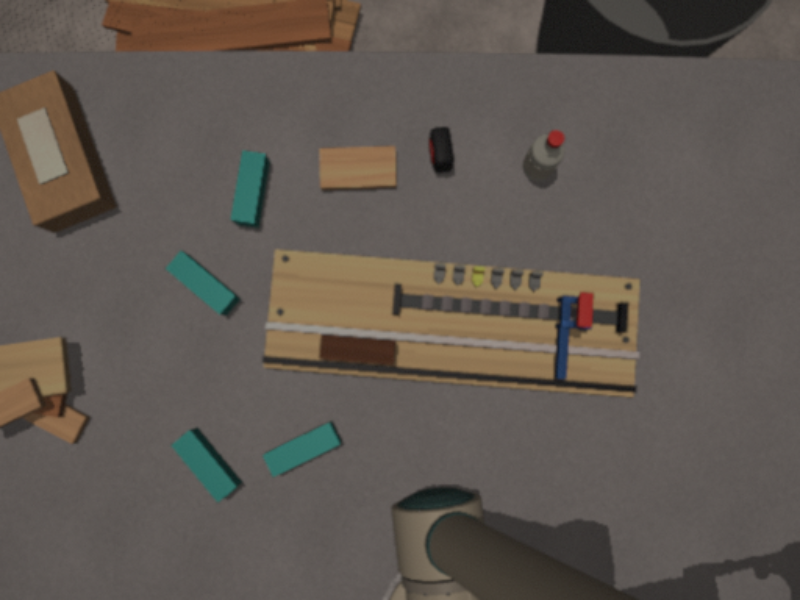

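View pics/scene0.png

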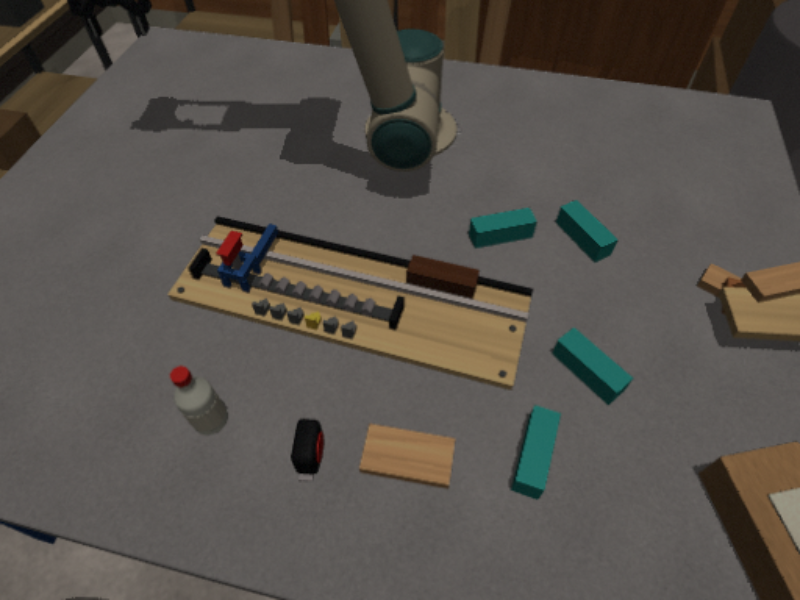

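The top view shows the red bar at (585,310), the blue stop at (565,330), and the yellow marker at (478,275), which is 4th from the −y end. The dark blank is in the channel at (358,348). Look-alikes for the blank are the teal blocks at (250,188), (202,283), (205,465) and (302,448), plus the light offcut at (358,167). For the red bar, the only look-alike is the bottle cap at (556,139). I choose the dark wooden block in the channel.

```bash
python3 - <<'E'
from h import *
a=np.load("top0.npz");P=a["P"];im=a["im"];sx=512/800;sy=384/600
hsv=cv2.cvtColor(im,cv2.COLOR_BGR2HSV)
def box(u0,v0,u1,v1):
    m=np.zeros(im.shape[:2],bool);m[int(v0*sy):int(v1*sy),int(u0*sx):int(u1*sx)]=1;return m
H,S,V=[hsv[...,i].astype(int) for i in range(3)]
roi=box(255,240,650,402)
fin=np.isfinite(P[...,2])
jm=roi&fin&(P[...,2]>0.010)
r=cv2.minAreaRect((P[jm][:,:2]*1000).astype(np.float32));print("jig",r,jm.sum())
bed=jm&(abs(P[...,2]-.018)<.006);print("bed z",np.median(P[bed][:,2]))
def rep(n,m,zmin,zmax=.3):
    m=m&fin&(P[...,2]>zmin)&(P[...,2]<zmax);q=P[m];print(n,len(q),q.mean(0),np.median(q,0),q.min(0),q.max(0))
    if len(q)>5: print("  ",cv2.minAreaRect((q[:,:2]*1000).astype(np.float32)))
rep("red",box(570,280,605,340)&((H<8)|(H>172))&(S>120),.08)
rep("yellow",box(465,260,492,290)&(H>22)&(H<35)&(S>130),.02)
for u in(440,459,497,516,535): rep(f"g{u}",box(u-9,258,u+9,292)&(S<80),.03)
rep("blank",box(315,325,402,372),.05)
rep("blue",box(545,285,585,390)&(H>100)&(H<125)&(S>100),.05)
c=im[int(240*sy):int(402*sy),int(255*sx):int(650*sx)];cv2.imwrite("pics/crop1.png",cv2.resize(c,None,fx=3,fy=3,interpolation=2))
E
```

```text
jig ((495.0652160644531, -3.098236083984375), (621.3531494140625, 198.63418579101562), 85.78956604003906) 17778
bed z 0.018935224405036144
red 212 [ 0.51018291 -0.19926641  0.11590479] [ 0.50997434 -0.19868784  0.11764556] [ 0.48593745 -0.21234073  0.08743523] [ 0.53688525 -0.18832966  0.12317068]
   ((511.2803955078125, -200.24110412597656), (22.99724006652832, 51.34654235839844), 87.88877868652344)
yellow 62 [ 0.57197305 -0.04310413  0.03513461] [ 0.57306967 -0.042754    0.03124801] [ 0.55761695 -0.05084626  0.02457631] [ 0.58377489 -0.03475531  0.0527379 ]
   ((570.6343383789062, -42.81956481933594), (15.418200492858887, 25.988813400268555), 86.47944641113281)
g440 50 [0.57930097 0.02041906 0.03981068] [0.58229302 0.01995382 0.03471801] [0.56208027 0.01211144 0.03006907] [0.58856722 0.02850671 0.05300725]
   ((575.4541625976562, 19.946605682373047), (26.473323822021484, 16.09675407409668), 2.9297313690185547)
g459 57 [ 0.57560951 -0.01145048  0.03809795] [ 0.57790045 -0.01133687  0.03314568] [ 0.55974698 -0.02025096  0.03002346] [ 0.58623956 -0.00328422  0.05160264]
   ((573.00012
[... 712 characters left out ...]
.55050526 -0.14836178  0.03004328] [ 0.57731406 -0.13041255  0.05359438]
   ((563.7884521484375, -139.17921447753906), (17.861204147338867, 26.693157196044922), 88.63166046142578)
blank 734 [0.44845234 0.15396728 0.06395037] [0.44859655 0.15336004 0.06393461] [0.42668819 0.09333352 0.05678183] [0.4733127  0.21348409 0.0702452 ]
   ((447.9580993652344, 153.6867218017578), (120.33503723144531, 39.99254608154297), 84.30120849609375)
blue 329 [ 0.47341049 -0.17904509  0.06173554] [ 0.47661724 -0.17818933  0.0608117 ] [ 0.40634998 -0.19781757  0.05147498] [ 0.53457672 -0.16731292  0.07290757]
   ((470.1999816894531, -182.3929901123047), (22.196863174438477, 129.47763061523438), 85.59876251220703)
```

View pics/crop1.png

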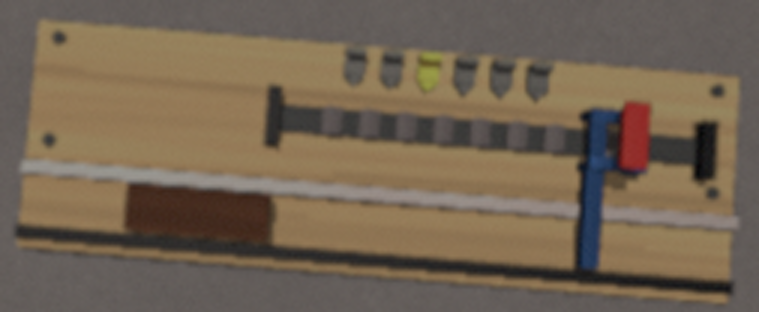

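Request:
arm_command(series=[{"dp": [0,0,0],"angular": [0.103,0,0],"gripper": 85},{"dp": [0,0,0],"angular": [0.103,0,0],"gripper": 85},{"dp": [0,0.32,-0.36],"angular": [0,0,0],"gripper": 85},{"dp": [0,0.32,-0.36],"angular": [0,0,0],"gripper": 85},{"dp": [0,0.32,-0.36],"angular": [0,0,0],"gripper": 85},{"dp": [0,0.32,-0.36],"angular": [0,0,0],"gripper": 85},{"dp": [0,0.32,-0.36],"angular": [0,0,0],"gripper": 85},{"dp": [0,0.32,-0.36],"angular": [0,0,0],"gripper": 85}], grip_force=40)

```text
clock: 1.1
position: [0.3979, -0.3139, 0.2272]
ee_rot: [0.474, 0.524, 0.478, -0.522]
contact_force: [0.6, -0.4, 0.7]
width: 0.085
```

```bash
cat >> h.py <<'E'
YAW=-4.25
C=np.array([.495,-.003])
Rj=np.array([[np.cos(np.radians(YAW)),-np.sin(np.radians(YAW))],[np.sin(np.radians(YAW)),np.cos(np.radians(YAW))]])
def j2w(p): return C+Rj@np.array(p)
def w2j(p): return (np.array(p)-C)@Rj
def go(x,y,z):
    s=get_state();T=rot(s["ee_rot"]);d=np.array([x,y,z])-s["position"]
    want=np.array([-Rj[0,1],-Rj[1,1],0]); 
    print("t",round(s["clock"],2),"pos",s["position"].round(4) if hasattr(s["position"],'round') else s["position"],"F",np.round(s["contact_force"],1),"w",round(s["width"],4))
    M=np.stack([[0,0,-1],np.cross(want,[0,0,-1]),want],1)
    print("dp units",(T.T@d/.12).round(3),"ang units",(R.from_matrix(T.T@M).as_rotvec()/(np.pi/2)).round(4),"jig xy",w2j(s["position"][:2]).round(4))
E
python3 - <<'E'
from h import *
go(.5113,-.2002,.17)
E
```

```text
t 1.1 pos [ 0.3979 -0.3139  0.2272] F [ 0.6 -0.4  0.7] w 0.085
dp units [ 0.481  0.852 -1.029] ang units [-0.0128 -0.0038  0.0014] jig xy [-0.0738 -0.3172]
```

Request:
arm_command(series=[{"dp": [0.08,0.28,-0.34],"angular": [-0.013,-0.004,0.001],"gripper": 85},{"dp": [0.08,0.28,-0.34],"angular": [0,0,0],"gripper": 85},{"dp": [0.08,0.28,-0.34],"angular": [0,0,0],"gripper": 85},{"dp": [0,0,0],"angular": [0,0,0],"gripper": 85},{"dp": [0,0,0],"angular": [0,0,0],"gripper": 85},{"dp": [0,0,0],"angular": [0,0,0],"gripper": 85},{"dp": [0,0,0],"angular": [0,0,0],"gripper": 85},{"dp": [0,0,0],"angular": [0,0,0],"gripper": 85}])

```text
clock: 2.1
position: [0.5111, -0.1949, 0.1965]
ee_rot: [-0.482, -0.517, -0.482, 0.518]
contact_force: [-1.2, 0.4, 0.6]
width: 0.0851
```

```bash
python3 - <<'E'
from h import *
go(.5113,-.2002,.095)
d=grab("wrist");P=cloud(d);im=d["image"];hsv=cv2.cvtColor(im,cv2.COLOR_BGR2HSV).astype(int)
cv2.imwrite("pics/w1.png",im)
H,S,V=hsv[...,0],hsv[...,1],hsv[...,2]
m=((H<8)|(H>172))&(S>120)&(P[...,2]>.10)&(P[...,2]<.13)
q=P[m];print(m.sum(),np.median(q[:,2]));b=w2j(q[:,:2]);print("red jig",b.min(0),b.max(0),cv2.minAreaRect((q[:,:2]*1000).astype(np.float32)))
E
```

```text
t 2.1 pos [ 0.5111 -0.1949  0.1965] F [-1.2  0.4  0.6] w 0.0851
dp units [0.846 0.007 0.043] ang units [0.0022 0.0005 0.0015] jig xy [ 0.0303 -0.1902]
2028 0.1176049804234833
red jig [ 0.00606159 -0.20578827] [ 0.05966728 -0.18443236] ((513.313720703125, -199.90335083007812), (21.370389938354492, 53.56734085083008), 86.0135498046875)
```

View pics/w1.png

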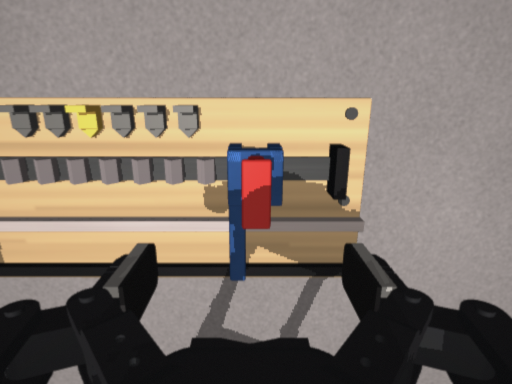

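The wrist view shows the red lip at (257,193), between the open fingers. The stop's arm is at (237,230) on its +y side, and the yellow marker is at (88,120).

Request:
arm_command(series=[{"dp": [0,0.022,0.043],"angular": [0.002,0,0],"gripper": 85},{"dp": [0.25,0,0],"angular": [0,0,0],"gripper": 85},{"dp": [0.25,0,0],"angular": [0,0,0],"gripper": 85},{"dp": [0.25,0,0],"angular": [0,0,0],"gripper": 85},{"dp": [0.2,0,0],"angular": [0,0,0],"gripper": 60},{"dp": [0,0,0],"angular": [0,0,0],"gripper": 50},{"dp": [0,0,0],"angular": [0,0,0],"gripper": 40},{"dp": [0,0,0],"angular": [0,0,0],"gripper": 40}])

```text
clock: 3.15
position: [0.5168, -0.2058, 0.083]
ee_rot: [-0.483, -0.519, -0.477, 0.519]
contact_force: [-0.7, -0.7, 0.1]
width: 0.0396
```

```bash
python3 - <<'E'
from h import *
go(.513,-.2,.077)
E
```

```text
t 3.15 pos [ 0.5168 -0.2058  0.083 ] F [-0.7 -0.7  0.1] w 0.0396
dp units [ 0.049 -0.035 -0.046] ang units [-0.0018  0.0036 -0.0038] jig xy [ 0.0367 -0.2006]
```

Request:
arm_command(series=[{"dp": [0.04,-0.035,-0.046],"angular": [-0.002,0.003,-0.004],"gripper": 40},{"dp": [0,0,0],"angular": [0,0,0],"gripper": 40},{"dp": [0,0,0],"angular": [0,0,0],"gripper": 0},{"dp": [0,0,0],"angular": [0,0,0],"gripper": 0},{"dp": [0,0,0],"angular": [0,0,0],"gripper": 0},{"dp": [0,0,0],"angular": [0,0,0],"gripper": 0},{"dp": [0,0,0],"angular": [0,0,0],"gripper": 0},{"dp": [0,0,0],"angular": [0,0,0],"gripper": 0}], grip_force=50)

```text
clock: 4.15
position: [0.5137, -0.2, 0.0798]
ee_rot: [0.482, 0.518, 0.48, -0.518]
contact_force: [-0.6, 0.6, -0.7]
width: 0.0213
```

```bash
python3 - <<'E'
from h import *
go(.513,-.2,.077)
E
```

```text
t 4.15 pos [ 0.5137 -0.2     0.0798] F [-0.6  0.6 -0.7] w 0.0213
dp units [ 0.023 -0.006  0.001] ang units [ 0.0005  0.0013 -0.0015] jig xy [ 0.0332 -0.195 ]
```

Request:
arm_command(series=[{"dp": [0,0,0],"angular": [0,0,0],"gripper": 0},{"dp": [0,0,0],"angular": [0,0,0],"gripper": 0},{"dp": [-0.03,0,0],"angular": [0,0,0],"gripper": 0},{"dp": [-0.03,0,0],"angular": [0,0,0],"gripper": 0},{"dp": [-0.03,0,0],"angular": [0,0,0],"gripper": 0},{"dp": [0,0,0],"angular": [0,0,0],"gripper": 0},{"dp": [0,0,0],"angular": [0,0,0],"gripper": 0},{"dp": [0,0,0],"angular": [0,0,0],"gripper": 0}], grip_force=50)

```text
clock: 5.15
position: [0.5137, -0.1999, 0.0893]
ee_rot: [-0.482, -0.518, -0.481, 0.518]
contact_force: [2.4, -0.4, -6.0]
width: 0.0212
```

```bash
python3 - <<'E'
from h import *
go(.513,-.2,.1)
d=grab("wrist");P=cloud(d);im=d["image"];hsv=cv2.cvtColor(im,cv2.COLOR_BGR2HSV).astype(int)
H,S=hsv[...,0],hsv[...,1]
m=((H<8)|(H>172))&(S>120)&(P[...,2]>.09)&(P[...,2]<.16);z=P[m][:,2]
print(m.sum(),np.percentile(z,[50,80,90,98]))
cv2.imwrite("pics/w2.png",im)
E
```

```text
t 5.15 pos [ 0.5137 -0.1999  0.0893] F [ 2.4 -0.4 -6. ] w 0.0212
dp units [-0.089 -0.005  0.001] ang units [ 0.0005  0.001  -0.001 ] jig xy [ 0.0332 -0.195 ]
7012 [0.12709068 0.12759842 0.12784405 0.12828946]
```

View pics/w2.png

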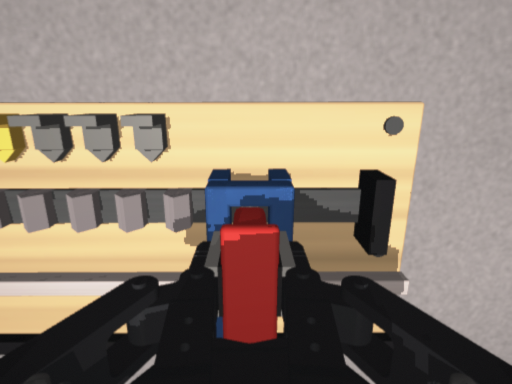

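The wrist view shows the bar, at (250,280), clamped at its lip and risen about 9.5 mm. I'll lift on to about 22 mm and start the slide.

Request:
arm_command(series=[{"dp": [-0.035,0,0],"angular": [0,0,0],"gripper": 0},{"dp": [-0.035,0,0],"angular": [0,0,0],"gripper": 0},{"dp": [-0.035,0,0],"angular": [0,0,0],"gripper": 0},{"dp": [0,0,0],"angular": [0,0,0],"gripper": 0},{"dp": [0,0,-0.08],"angular": [0,0,0],"gripper": 0},{"dp": [0,0,-0.08],"angular": [0,0,0],"gripper": 0},{"dp": [0,0,-0.08],"angular": [0,0,0],"gripper": 0},{"dp": [0,0,0],"angular": [0,0,0],"gripper": 0}])

```text
clock: 6.2
position: [0.5159, -0.1685, 0.1022]
ee_rot: [0.482, 0.518, 0.481, -0.518]
contact_force: [2.7, 0.4, -7.8]
width: 0.0209
```

```bash
python3 - <<'E'
from h import *
t=j2w([.0332,-.034]);print(t)
go(t[0],t[1],.102)
E
```

```text
[ 0.52558902 -0.03936691]
t 6.2 pos [ 0.5159 -0.1685  0.1022] F [ 2.7  0.4 -7.8] w 0.0209
dp units [ 1.000e-03  2.000e-03 -1.079e+00] ang units [ 0.0006  0.0004 -0.0009] jig xy [ 0.0331 -0.1635]
```

Request:
arm_command(series=[{"dp": [0,0,-0.1],"angular": [0,0,0],"gripper": 0},{"dp": [0,0,-0.12],"angular": [0,0,0],"gripper": 0},{"dp": [0,0,-0.14],"angular": [0,0,0],"gripper": 0},{"dp": [0,0,-0.14],"angular": [0,0,0],"gripper": 0},{"dp": [0,0,-0.14],"angular": [0,0,0],"gripper": 0},{"dp": [0,0,-0.1],"angular": [0,0,0],"gripper": 0},{"dp": [0,0,-0.05],"angular": [0,0,0],"gripper": 0},{"dp": [0,0,0],"angular": [0,0,0],"gripper": 0}])

```text
clock: 7.2
position: [0.5232, -0.0665, 0.1022]
ee_rot: [0.482, 0.518, 0.481, -0.518]
contact_force: [2.6, 0.6, -8.1]
width: 0.0212
```

```bash
python3 - <<'E'
from h import *
t=j2w([.0332,-.034])
go(t[0],t[1],.102)
d=grab("wrist");P=cloud(d);im=d["image"];hsv=cv2.cvtColor(im,cv2.COLOR_BGR2HSV).astype(int)
H,S=hsv[...,0],hsv[...,1]
m=((H<8)|(H>172))&(S>120)&(P[...,2]>.13)&(P[...,2]<.16);q=P[m];b=w2j(q[:,:2])
print("red",m.sum(),np.median(q[:,2]),b.min(0),b.max(0))
m=(H>22)&(H<35)&(S>150)&(P[...,2]>.035)&(P[...,2]<.056);b=w2j(P[m][:,:2]);print("yellow",m.sum(),np.percentile(b,[2,50,98],axis=0))
cv2.imwrite("pics/w3.png",im)
E
```

```text
t 7.2 pos [ 0.5232 -0.0665  0.1022] F [ 2.6  0.6 -8.1] w 0.0212
dp units [ 0.001  0.004 -0.227] ang units [ 0.0015  0.0007 -0.001 ] jig xy [ 0.0328 -0.0612]
red 6546 0.13996831061547274 [ 0.00854129 -0.07248509] [ 0.05968356 -0.0491689 ]
yellow 9 [[ 0.08913512 -0.04314283]
 [ 0.09152578 -0.04305912]
 [ 0.0938217  -0.04296613]]
```

View pics/w3.png

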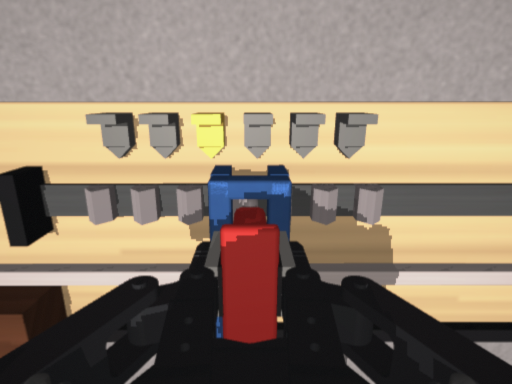

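The carriage is now at (250,200), beside the grey marker just before the yellow one. The yellow pointer is at (209,150), about 27 mm further on.

Request:
arm_command(series=[{"dp": [0,0,-0.06],"angular": [0,0,0],"gripper": 0},{"dp": [0,0,-0.07],"angular": [0,0,0],"gripper": 0},{"dp": [0,0,-0.06],"angular": [0,0,0],"gripper": 0},{"dp": [0,0,-0.025],"angular": [0,0,0],"gripper": 0},{"dp": [0,0,0],"angular": [0,0,0],"gripper": 0},{"dp": [0,0,0],"angular": [0,0,0],"gripper": 0},{"dp": [0,0,0],"angular": [0,0,0],"gripper": 0},{"dp": [0,0,0],"angular": [0,0,0],"gripper": 0}])

```text
clock: 8.25
position: [0.525, -0.0405, 0.102]
ee_rot: [-0.482, -0.518, -0.481, 0.518]
contact_force: [2.7, -0.5, -7.0]
width: 0.0211
```

```bash
python3 - <<'E'
from h import *
t=j2w([.0332,-.034])
go(t[0],t[1],.102)
d=grab("wrist");P=cloud(d);im=d["image"];hsv=cv2.cvtColor(im,cv2.COLOR_BGR2HSV).astype(int)
H,S=hsv[...,0],hsv[...,1]
m=((H<8)|(H>172))&(S>120)&(P[...,2]>.136)&(P[...,2]<.16);b=w2j(P[m][:,:2]);print("red",np.percentile(b,[1,50,99],axis=0))
m=(H>22)&(H<35)&(S>150)&(P[...,2]>.015)&(P[...,2]<.056);b=w2j(P[m][:,:2]);print("yellow",m.sum(),np.percentile(b,[1,50,99],axis=0))
E
```

```text
t 8.25 pos [ 0.525  -0.0405  0.102 ] F [ 2.7 -0.5 -7. ] w 0.0211
dp units [-0.     0.004 -0.009] ang units [ 0.0004  0.001  -0.0007] jig xy [ 0.0327 -0.0351]
red [[ 0.01031078 -0.04532436]
 [ 0.03723854 -0.03460674]
 [ 0.05896184 -0.02420647]]
yellow 22 [[ 0.07161738 -0.0418789 ]
 [ 0.08676736 -0.0350253 ]
 [ 0.08685711 -0.0279315 ]]
```

Request:
arm_command(series=[{"dp": [0.035,0,-0.008],"angular": [0,0,0],"gripper": 0},{"dp": [0.035,0,0],"angular": [0,0,0],"gripper": 0},{"dp": [0.035,0,0],"angular": [0,0,0],"gripper": 0},{"dp": [0.035,0,0],"angular": [0,0,0],"gripper": 0},{"dp": [0,0,0],"angular": [0,0,0],"gripper": 0},{"dp": [0,0,0],"angular": [0,0,0],"gripper": 50},{"dp": [0,0,0],"angular": [0,0,0],"gripper": 50},{"dp": [0,0,0],"angular": [0,0,0],"gripper": 50}])

```text
clock: 9.3
position: [0.5254, -0.0395, 0.086]
ee_rot: [0.482, 0.518, 0.48, -0.518]
contact_force: [0.7, -0.6, 0.4]
width: 0.05
```

Request:
arm_command(series=[{"dp": [0,0,0],"angular": [0,0,0],"gripper": 60},{"dp": [-0.2,0,0],"angular": [0,0,0],"gripper": 60},{"dp": [-0.25,0,0],"angular": [0,0,0],"gripper": 60},{"dp": [-0.25,0,0],"angular": [0,0,0],"gripper": 60},{"dp": [-0.25,0,0],"angular": [0,0,0],"gripper": 60},{"dp": [-0.15,0,0],"angular": [0,0,0],"gripper": 60},{"dp": [0,0,0],"angular": [0,0,0],"gripper": 60},{"dp": [0,0,0],"angular": [0,0,0],"gripper": 60}])

```text
clock: 10.3
position: [0.524, -0.039, 0.222]
ee_rot: [-0.482, -0.518, -0.481, 0.518]
contact_force: [0.4, 0.5, 0.5]
width: 0.0603
```

```bash
python3 - <<'E'
from h import *
t=j2w([-.058,.15])
go(t[0],t[1],.12)
d=grab("wrist");P=cloud(d);im=d["image"];hsv=cv2.cvtColor(im,cv2.COLOR_BGR2HSV).astype(int)
H,S,V=hsv[...,0],hsv[...,1],hsv[...,2]
J=P.copy();J[...,:2]=w2j(P[...,:2])
def st(n,m): b=J[m];print(n,len(b),np.percentile(b,[1,50,99],axis=0).round(4).tolist())
st("red",((H<8)|(H>172))&(S>120)&(J[...,2]>.11)&(J[...,2]<.16)&(J[...,0]<.08))
bl=(H>100)&(H<125)&(S>100)
st("arm",bl&(J[...,2]>.05)&(J[...,2]<.062)&(J[...,0]<-.04)&(J[...,0]>-.075))
st("yellow",(H>22)&(H<35)&(S>150)&(J[...,2]>.015)&(J[...,2]<.056))
st("blank",(J[...,2]>.057)&(J[...,2]<.07)&(J[...,0]<-.03)&(J[...,0]>-.09)&(J[...,1]>.05)&(J[...,1]<.25)&~bl&(V>20))
cv2.imwrite("pics/w4.png",im)
E
```

```text
t 10.3 pos [ 0.524 -0.039  0.222] F [0.4 0.5 0.5] w 0.0603
dp units [ 0.847 -0.747 -1.532] ang units [ 0.0001  0.0008 -0.0007] jig xy [ 0.0316 -0.0337]
red 1683 [[0.0064, -0.0449, 0.1152], [0.034, -0.0341, 0.1176], [0.0588, -0.0235, 0.119]]
arm 411 [[-0.0746, -0.0248, 0.0571], [-0.0572, -0.0174, 0.0586], [-0.0404, -0.0104, 0.0603]]
yellow 7 [[0.0864, -0.0374, 0.0291], [0.0864, -0.0344, 0.0299], [0.0865, -0.0303, 0.0313]]
blank 4165 [[-0.0755, 0.0925, 0.0578], [-0.0541, 0.1504, 0.0634], [-0.036, 0.2104, 0.065]]
```

View pics/w4.png

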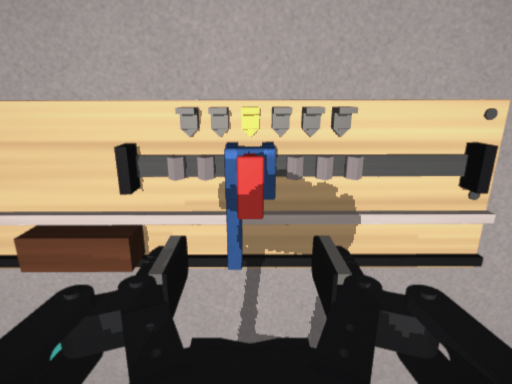

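The bar is fully down (lip top at 117.6 mm, as at the start), and the carriage at (250,180) sits beside the yellow marker at (250,120). The blank is at (85,248). I'll push it from its +y end with closed fingers.

Request:
arm_command(series=[{"dp": [0,-0.125,-0.394],"angular": [0,0,0],"gripper": 0},{"dp": [0,-0.125,-0.394],"angular": [0,0,0],"gripper": 0},{"dp": [0,-0.125,-0.394],"angular": [0,0,0],"gripper": 0},{"dp": [0,-0.125,-0.394],"angular": [0,0,0],"gripper": 0},{"dp": [0,-0.125,-0.394],"angular": [0,0,0],"gripper": 0},{"dp": [0,-0.125,-0.394],"angular": [0,0,0],"gripper": 0},{"dp": [0,0,0],"angular": [0,0,0],"gripper": 0},{"dp": [0,0,0],"angular": [0,0,0],"gripper": 0}], grip_force=30)

```text
clock: 11.35
position: [0.4508, 0.2572, 0.2122]
ee_rot: [-0.478, -0.514, -0.482, 0.523]
contact_force: [0.1, -0.2, -0.0]
width: -0.0001
```

```bash
python3 - <<'E'
from h import *
t=j2w([-.058,.25])
go(t[0],t[1],.045)
E
```

```text
t 11.35 pos [0.4508 0.2572 0.2122] F [ 0.1 -0.2 -0. ] w -0.0001
dp units [1.393 0.062 0.043] ang units [-0.0018  0.0038  0.0081] jig xy [-0.0633  0.2562]
```

Request:
arm_command(series=[{"dp": [0,0.04,0],"angular": [-0.002,0.004,0.008],"gripper": 0},{"dp": [0.25,0,0],"angular": [0,0,0],"gripper": 0},{"dp": [0.3,0,0],"angular": [0,0,0],"gripper": 0},{"dp": [0.3,0,0],"angular": [0,0,0],"gripper": 0},{"dp": [0.3,0,0],"angular": [0,0,0],"gripper": 0},{"dp": [0.15,0,0],"angular": [0,0,0],"gripper": 0},{"dp": [0,0,0],"angular": [0,0,0],"gripper": 0},{"dp": [0,0,0],"angular": [0,0,0],"gripper": 0}])

```text
clock: 12.35
position: [0.4631, 0.2469, 0.0531]
ee_rot: [0.479, 0.524, 0.476, -0.519]
contact_force: [0.3, 0.2, -0.3]
width: 0.0001
```

```bash
python3 - <<'E'
from h import *
t=j2w([-.058,.125])
go(t[0],t[1],.045)
E
```

```text
t 12.35 pos [0.4631 0.2469 0.0531] F [ 0.3  0.2 -0.3] w 0.0001
dp units [ 0.066 -0.05   1.017] ang units [-0.0089 -0.0005 -0.0053] jig xy [-0.0503  0.2469]
```

Request:
arm_command(series=[{"dp": [0.06,-0.05,0],"angular": [-0.009,0,-0.005],"gripper": 0},{"dp": [0,0,0],"angular": [0,0,0],"gripper": 0},{"dp": [0,0,0.05],"angular": [0,0,0],"gripper": 0},{"dp": [0,0,0.05],"angular": [0,0,0],"gripper": 0},{"dp": [0,0,0.05],"angular": [0,0,0],"gripper": 0},{"dp": [0,0,0.05],"angular": [0,0,0],"gripper": 0},{"dp": [0,0,0.05],"angular": [0,0,0],"gripper": 0},{"dp": [0,0,0],"angular": [0,0,0],"gripper": 0}])

```text
clock: 13.35
position: [0.4563, 0.2157, 0.048]
ee_rot: [0.482, 0.52, 0.481, -0.516]
contact_force: [0.3, 0.7, -1.2]
width: -0.0001
```

```bash
python3 - <<'E'
from h import *
t=j2w([-.058,.125])
go(t[0],t[1],.045)
d=grab("wrist");P=cloud(d);im=d["image"]
cv2.imwrite("pics/w5.png",im)
J=P.copy();J[...,:2]=w2j(P[...,:2])
m=(J[...,2]>.059)&(J[...,2]<.067)&(J[...,0]<-.042)&(J[...,0]>-.075)&(J[...,1]>.03)&(J[...,1]<.25)
b=J[m];print(len(b),np.percentile(b,[1,50,99],axis=0).round(4).tolist())
E
```

```text
t 13.35 pos [0.4563 0.2157 0.048 ] F [ 0.3  0.7 -1.2] w -0.0001
dp units [ 0.023 -0.028  0.752] ang units [ 0.0004 -0.002  -0.0034] jig xy [-0.0548  0.2152]
13470 [[-0.0744, 0.0969, 0.0612], [-0.0553, 0.1438, 0.0638], [-0.0423, 0.2212, 0.0654]]
```

View pics/w5.png

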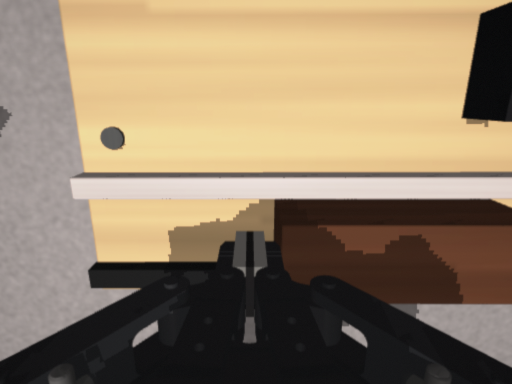

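The wrist view shows the closed fingers' tips at (250,245) next to the blank's +y end at (275,240). I'll push on most of the way.

Request:
arm_command(series=[{"dp": [0.02,-0.025,0.03],"angular": [0,-0.002,-0.003],"gripper": 0},{"dp": [0,0,0.06],"angular": [0,0,0],"gripper": 0},{"dp": [0,0,0.06],"angular": [0,0,0],"gripper": 0},{"dp": [0,0,0.06],"angular": [0,0,0],"gripper": 0},{"dp": [0,0,0.06],"angular": [0,0,0],"gripper": 0},{"dp": [0,0,0.06],"angular": [0,0,0],"gripper": 0},{"dp": [0,0,0.06],"angular": [0,0,0],"gripper": 0},{"dp": [0,0,0.03],"angular": [0,0,0],"gripper": 0}])

```text
clock: 14.4
position: [0.4497, 0.1631, 0.0456]
ee_rot: [0.481, 0.519, 0.481, -0.517]
contact_force: [0.4, 0.0, 0.4]
width: 0.0003
```

```bash
cat > gap.py <<'E'
from h import *
t=j2w([-.058,.125])
go(t[0],t[1],.045)
d=grab("wrist");P=cloud(d);im=d["image"];hsv=cv2.cvtColor(im,cv2.COLOR_BGR2HSV).astype(int)
H,S=hsv[...,0],hsv[...,1]
J=P.copy();J[...,:2]=w2j(P[...,:2])
x=J[...,0];bl=(H>100)&(H<125)&(S>90)
m=(J[...,2]>.058)&(J[...,2]<.068)&(x<-.04)&(x>-.078)&(J[...,1]>-.008)&~bl
b=J[m];print("blank",len(b),np.percentile(b,[0.5,50,99.5],axis=0).round(4).tolist())
m=bl&(J[...,2]>.045)&(J[...,2]<.063)&(x<-.035)&(x>-.08);b=J[m];print("arm",len(b),np.percentile(b,[1,50,99],axis=0).round(4).tolist() if len(b) else "")
E
python3 gap.py; python3 - <<'E'
from h import *
cv2.imwrite("pics/w6.png",np.hstack([cv2.resize(get_image(n)["image"],(400,300)) for n in("top","scene")]))
E
```

```text
t 14.4 pos [0.4497 0.1631 0.0456] F [0.4 0.  0.4] w 0.0003
dp units [ 0.005 -0.005  0.31 ] ang units [ 0.0005 -0.0006 -0.0008] jig xy [-0.0575  0.1622]
blank 15776 [[-0.0775, 0.0447, 0.0594], [-0.0551, 0.0925, 0.0638], [-0.0402, 0.1728, 0.0668]]
arm 0
```

View pics/w6.png

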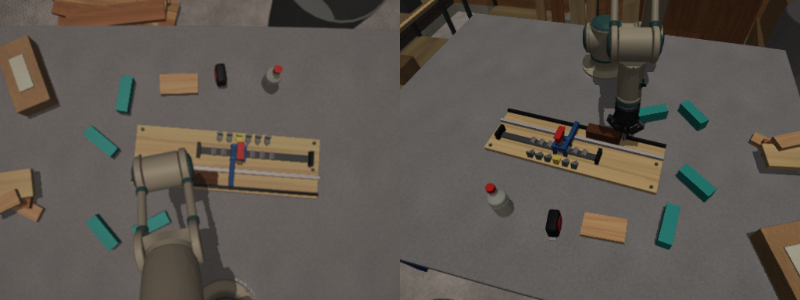

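The top view (left) shows the blank's −y end at (217,179) and the stop's arm at (233,165), so a gap remains. I'll measure it from the top camera.

```bash
cat > gap2.py <<'E'
from h import *
go(.45,.12,.045)
d=grab("top");P=cloud(d);im=d["image"];hsv=cv2.cvtColor(im,cv2.COLOR_BGR2HSV).astype(int)
H,S,V=hsv[...,0],hsv[...,1],hsv[...,2]
J=P.copy();J[...,:2]=w2j(P[...,:2]);x,y,z=J[...,0],J[...,1],J[...,2]
arm=(H>100)&(H<125)&(S>90)&(x<-.035)&(x>-.08)&(z>.045)&(abs(y)<.04)
print("arm",arm.sum(),np.percentile(y[arm],[2,50,98]).round(4))
bk=(x<-.045)&(x>-.072)&(z>.055)&(z<.072)&(y>-.04)&(y<.1)&~((H>100)&(H<125)&(S>60))
print("blank min y",np.percentile(y[bk],[0,2,5,50]).round(4),bk.sum())
# front edge per column
rows=np.where(bk.any(1))[0]
print("edge per row",[round(float(np.nanmin(np.where(bk[r],y[r],np.nan))),4) for r in rows][:14])
E
python3 gap2.py
```

```text
t 14.55 pos [0.4496 0.1632 0.0456] F [-0.3 -0.2 -0.3] w 0.0002
dp units [0.004 0.03  0.359] ang units [ 0.0006 -0.0004 -0.0006] jig xy [-0.0576  0.1624]
arm 86 [-0.0229 -0.017  -0.011 ]
blank min y [-0.0252 -0.01    0.0298  0.0626] 323
edge per row [0.0933, 0.0583, 0.0308, 0.0305, -0.0251, -0.0252, -0.0104, 0.0298, 0.0295, 0.0293, 0.0292, 0.0289, -0.024, -0.0239]
```

Request:
arm_command(series=[{"dp": [0,0,0.03],"angular": [0,0,0],"gripper": 0},{"dp": [0,0,0.04],"angular": [0,0,0],"gripper": 0},{"dp": [0,0,0.04],"angular": [0,0,0],"gripper": 0},{"dp": [0,0,0.04],"angular": [0,0,0],"gripper": 0},{"dp": [0,0,0.03],"angular": [0,0,0],"gripper": 0},{"dp": [0,0,0.02],"angular": [0,0,0],"gripper": 0},{"dp": [0,0,0.01],"angular": [0,0,0],"gripper": 0},{"dp": [0,0,0.01],"angular": [0,0,0],"gripper": 0}])

```text
clock: 15.6
position: [0.4477, 0.1359, 0.0455]
ee_rot: [0.482, 0.519, 0.482, -0.517]
contact_force: [0.0, 0.5, -0.4]
width: 0.0002
```

```bash
python3 gap2.py
```

```text
t 15.6 pos [0.4477 0.1359 0.0455] F [ 0.   0.5 -0.4] w 0.0002
dp units [0.004 0.028 0.131] ang units [ 0.001  -0.0009 -0.0009] jig xy [-0.0574  0.135 ]
arm 85 [-0.0229 -0.0172 -0.0115]
blank min y [-0.0253 -0.0097  0.0029  0.0315] 277
edge per row [0.0632, 0.0308, 0.0031, -0.0249, -0.0253, -0.0102, 0.0024, 0.0018, 0.002, 0.0019, 0.0041, 0.0038, -0.0242, -0.0241]
```

Request:
arm_command(series=[{"dp": [0,0,0.01],"angular": [0,0,0],"gripper": 0},{"dp": [0,0,0.01],"angular": [0,0,0],"gripper": 0},{"dp": [0,0,0.01],"angular": [0,0,0],"gripper": 0},{"dp": [0,0,0.01],"angular": [0,0,0],"gripper": 0},{"dp": [0,0,0.01],"angular": [0,0,0],"gripper": 0},{"dp": [0,0,0.008],"angular": [0,0,0],"gripper": 0},{"dp": [0,0,0.006],"angular": [0,0,0],"gripper": 0},{"dp": [0,0,0.005],"angular": [0,0,0],"gripper": 0}])

```text
clock: 16.65
position: [0.4471, 0.1272, 0.0455]
ee_rot: [0.482, 0.518, 0.482, -0.517]
contact_force: [0.1, 0.9, -0.3]
width: 0.0001
```

```bash
python3 gap2.py
```

```text
t 16.65 pos [0.4471 0.1272 0.0455] F [ 0.1  0.9 -0.3] w 0.0001
dp units [0.004 0.028 0.058] ang units [ 0.0012 -0.0009 -0.0009] jig xy [-0.0574  0.1263]
arm 89 [-0.0228 -0.0166 -0.0102]
blank min y [-0.0252 -0.0092 -0.0055  0.021 ] 259
edge per row [0.0908, 0.0308, -0.0016, -0.0248, -0.0252, -0.0048, -0.0049, -0.0055, -0.0054, -0.0057, -0.0059, -0.0092, -0.0244, -0.0242]
```

Request:
arm_command(series=[{"dp": [0,0,0.003],"angular": [0,0,0],"gripper": 0},{"dp": [0,0,0.003],"angular": [0,0,0],"gripper": 0},{"dp": [0,0,0.003],"angular": [0,0,0],"gripper": 0},{"dp": [0,0,0.003],"angular": [0,0,0],"gripper": 0},{"dp": [0,0,0.003],"angular": [0,0,0],"gripper": 0},{"dp": [0,0,0.003],"angular": [0,0,0],"gripper": 0},{"dp": [0,0,0.003],"angular": [0,0,0],"gripper": 0},{"dp": [0,0,0.003],"angular": [0,0,0],"gripper": 0}])

```text
clock: 17.7
position: [0.447, 0.1246, 0.0456]
ee_rot: [0.481, 0.519, 0.482, -0.517]
contact_force: [0.7, 2.4, 0.1]
width: -0.0004
```

```bash
python3 gap2.py
```

```text
t 17.7 pos [0.447  0.1246 0.0456] F [0.7 2.4 0.1] w -0.0004
dp units [0.005 0.028 0.036] ang units [ 0.0009 -0.0015 -0.0009] jig xy [-0.0574  0.1237]
arm 86 [-0.024  -0.0176 -0.0119]
blank min y [-0.0255 -0.011  -0.0084  0.0174] 255
edge per row [0.0308, -0.0015, -0.0249, -0.025, -0.0252, -0.0255, -0.0104, -0.011, -0.011, -0.0082, -0.0084, -0.0085, -0.0089]
```

Request:
arm_command(series=[{"dp": [0,0,0.003],"angular": [0,0,0],"gripper": 0},{"dp": [0,0,0.003],"angular": [0,0,0],"gripper": 0},{"dp": [0,0,0.003],"angular": [0,0,0],"gripper": 0},{"dp": [0,0,0],"angular": [0,0,0],"gripper": 0},{"dp": [0,0,0],"angular": [0,0,0],"gripper": 0},{"dp": [0,0,0],"angular": [0,0,0],"gripper": 0},{"dp": [0,0,0],"angular": [0,0,0],"gripper": 0},{"dp": [0,0,0],"angular": [0,0,0],"gripper": 0}])

```text
clock: 18.75
position: [0.4468, 0.1235, 0.0456]
ee_rot: [0.481, 0.519, 0.482, -0.517]
contact_force: [0.4, 1.9, 1.4]
width: -0.0002
```

```bash
python3 gap2.py
```

```text
t 18.75 pos [0.4468 0.1235 0.0456] F [0.4 1.9 1.4] w -0.0002
dp units [0.005 0.029 0.027] ang units [ 0.0009 -0.0015 -0.0009] jig xy [-0.0574  0.1225]
arm 83 [-0.0248 -0.0193 -0.0135]
blank min y [-0.0268 -0.0258 -0.0103  0.0154] 250
edge per row [0.0308, 0.0008, -0.0093, -0.0096, -0.01, -0.0255, -0.0255, -0.0258, -0.0258, -0.0261, -0.0264, -0.0265, -0.0268]
```

Request:
arm_command(series=[{"dp": [0,0,0.002],"angular": [0,0,0],"gripper": 0},{"dp": [0,0,0.002],"angular": [0,0,0],"gripper": 0},{"dp": [0,0,0.002],"angular": [0,0,0],"gripper": 0},{"dp": [0,0,0],"angular": [0,0,0],"gripper": 0},{"dp": [0,0,0],"angular": [0,0,0],"gripper": 0},{"dp": [0,0,0],"angular": [0,0,0],"gripper": 0},{"dp": [0,0,0],"angular": [0,0,0],"gripper": 0},{"dp": [0,0,0],"angular": [0,0,0],"gripper": 0}])

```text
clock: 19.8
position: [0.4468, 0.1229, 0.0456]
ee_rot: [0.481, 0.519, 0.482, -0.517]
contact_force: [0.1, 1.3, 0.2]
width: -0.0
```

Request:
arm_command(series=[{"dp": [0,0,0.002],"angular": [0,0,0],"gripper": 0},{"dp": [0,0,0.002],"angular": [0,0,0],"gripper": 0},{"dp": [0,0,0.002],"angular": [0,0,0],"gripper": 0},{"dp": [0,0,0],"angular": [0,0,0],"gripper": 0},{"dp": [0,0,0],"angular": [0,0,0],"gripper": 0},{"dp": [0,0,0],"angular": [0,0,0],"gripper": 0},{"dp": [0,0,0],"angular": [0,0,0],"gripper": 0},{"dp": [0,0,0],"angular": [0,0,0],"gripper": 0}])

```text
clock: 20.8
position: [0.4468, 0.1228, 0.0456]
ee_rot: [0.481, 0.519, 0.482, -0.517]
contact_force: [-0.1, 3.5, 0.8]
width: -0.0002
```

```bash
python3 gap2.py
```

```text
t 20.8 pos [0.4468 0.1228 0.0456] F [-0.1  3.5  0.8] w -0.0002
dp units [0.005 0.028 0.021] ang units [ 0.0003 -0.0026 -0.001 ] jig xy [-0.0574  0.1219]
arm 83 [-0.0253 -0.0195 -0.014 ]
blank min y [-0.0268 -0.0125 -0.01    0.015 ] 241
edge per row [0.0831, 0.0309, 0.0006, -0.0125, -0.0126, -0.013, -0.0099, -0.01, -0.0103, -0.0107, -0.0107, -0.0264, -0.0264, -0.0268]
```

The force rose to 3.5 N and the motion stalled, so the blank is seated against the stop with its play taken up. I'll back off gently.

Request:
arm_command(series=[{"dp": [0,0,-0.01],"angular": [0,0,0],"gripper": 0},{"dp": [0,0,-0.04],"angular": [0,0,0],"gripper": 0},{"dp": [0,0,-0.15],"angular": [0,0,0],"gripper": 0},{"dp": [0,0,-0.2],"angular": [0,0,0],"gripper": 0},{"dp": [-0.3,0,-0.2],"angular": [0,0,0],"gripper": 0},{"dp": [-0.4,0,-0.1],"angular": [0,0,0],"gripper": 0},{"dp": [-0.4,0,0],"angular": [0,0,0],"gripper": 0},{"dp": [-0.4,0,0],"angular": [0,0,0],"gripper": 0}])

```text
clock: 21.85
position: [0.45, 0.2064, 0.2259]
ee_rot: [-0.481, -0.513, -0.483, 0.522]
contact_force: [0.9, 0.1, 0.1]
width: 0.0
```

Request:
arm_command(series=[{"dp": [0,-0.3,-0.4],"angular": [0,0,0],"gripper": 0},{"dp": [0,-0.3,-0.4],"angular": [0,0,0],"gripper": 0},{"dp": [0,0,-0.4],"angular": [0,0,0],"gripper": 0},{"dp": [0,0,0],"angular": [0,0,0],"gripper": 0},{"dp": [0,0,0],"angular": [0,0,0],"gripper": 0},{"dp": [0,0,0],"angular": [0,0,0],"gripper": 0},{"dp": [0,0,0],"angular": [0,0,0],"gripper": 0},{"dp": [0,0,0],"angular": [0,0,0],"gripper": 0}])

```text
clock: 22.85
position: [0.3912, 0.3553, 0.2304]
ee_rot: [-0.483, -0.517, -0.478, 0.52]
contact_force: [0.2, 0.3, 0.1]
width: -0.0
```

```bash
python3 gap2.py; python3 - <<'E'
from h import *
d=grab("top");P=cloud(d);im=d["image"];hsv=cv2.cvtColor(im,cv2.COLOR_BGR2HSV).astype(int)
J=P.copy();J[...,:2]=w2j(P[...,:2]);x,y,z=J[...,0],J[...,1],J[...,2]
H,S=hsv[...,0],hsv[...,1]
m=((H<8)|(H>172))&(S>120)&(z>.105)&(z<.16)&(x<.08);print("red",np.median(J[m],0))
m=(x<-.045)&(x>-.072)&(z>.055)&(z<.072)&(y>.0)&(y<.2);print("blank y max",np.percentile(y[m],[95,99]))
c=im[150:260,160:420];cv2.imwrite("pics/end.png",cv2.resize(c,None,fx=3,fy=3,interpolation=2))
E
```

```text
t 22.85 pos [0.3912 0.3553 0.2304] F [0.2 0.3 0.1] w -0.0
dp units [1.563 0.635 1.905] ang units [-0.0018  0.0053 -0.0019] jig xy [-0.1301  0.3496]
arm 83 [-0.0252 -0.0195 -0.014 ]
blank min y [-0.0267 -0.0107 -0.0078  0.0438] 491
edge per row [0.0908, 0.0608, 0.0308, 0.0007, -0.0126, -0.0124, -0.0129, -0.0098, -0.0102, -0.0104, -0.0107, -0.0262, -0.0263, -0.0266]
red [ 0.02885633 -0.03676248  0.11770538]
blank y max [0.10289864 0.10726198]
```

View pics/end.png

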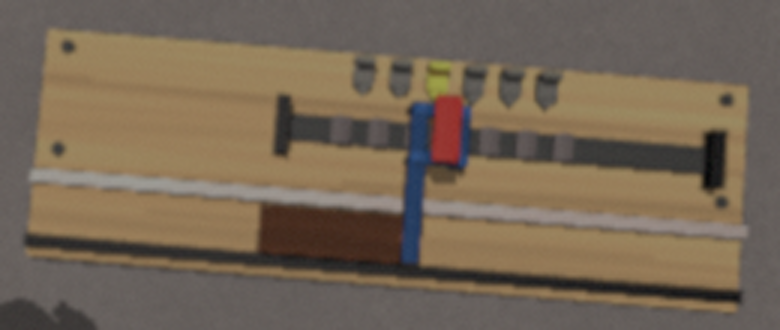

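The final view shows the blank (260–403, 230) flush against the blue arm at (410,220). The carriage is latched beside the yellow marker at (438,75), with the bar down and the robot clear.

```bash
python3 -c "
from rig import sign_off
print(sign_off())"
```

```text
the job is handed in; nothing more can be done
None
```

The stop is latched in the notch beside the yellow marker and the blank rests against it. I handed the job in with the robot clear, at about 23 s.

- **Stop:** I lifted the bar about 22 mm, held it up while sliding the stop about 161 mm, then lowered it and let go. The last check put the top of the bar at 117.7 mm, the same height as when it was fully down at the start. The bar's position along the rail measured −36.8 mm against the notch's −34 mm. That fits the stop being pushed to the −y end of its 2 mm play, within camera error.
- **Blank:** I pushed it with closed fingers, under 3 mm/s at the end. The highest force I read was 3.5 N, but I read it only at the end of each move, so a brief peak between readings would not show. The final picture shows the blank flush and square against the stop's arm. The camera depth cannot resolve any gap smaller than about 2–3 mm, but the stop did move along with the blank and then held firm.
- **Grip:** the fingers closed on the bar's lip rather than its slab. It held without slipping.
- **Other objects:** I did not touch the glue bottle, the tape measure or the offcut. The arm never moved near them, but I did not measure their positions again at the end.

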